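# Zero the tilt sensor of a top-heavy stirrer boom and lay it over

## Robot

A 6-joint arm with a two-finger parallel gripper is mounted at the origin on the work surface. World frame = base frame: x ahead of the robot, y to its left, z up, the work surface at z = 0. Lengths are in m, angles in rad, forces in N, time in s.
With the tool pointing down it reaches from about 0.325 to 0.75 m from the base axis. Payload 7.6 kg.
Tool frame: the origin (TCP) lies midway between the tips of the shut fingers; the grasp point (between the pads) lies 19 mm behind it (ctrl.hold_point_z is the distance from the TCP to the grasp point, in m); z points along the fingers, y is the line along which they close (so a half turn about z gives the same grasp; the last joint's range is limited). The gripper opens to 85 mm and grips with 20 to 120 N. Pads are 22 mm wide; open, the fingers measure 114 mm over their backs; the gripper's body (76 mm by 85 mm) begins 54 mm behind the grasp point. The pads swing forward as they close: fully open they stand 13 mm farther back than shut.
Start: joints at [1.055, 0.052, 1.401, -0, 1.689, -0.07], TCP at [0.226, 0.474, 0.231] pointing down, gripper open.
Joint ranges: [-2.9, 2.9], [-0.91, 2.17], [0.12, 2.37], [-1.06, 4.2], [0.26, 2.73], [-2.93, 2.93]. Speed limits (rad/s): [2.57, 2.57, 3.01, 3.14, 3.14, 3.14].

## Interface

Orientations are given as a unit quaternion [x, y, z, w].
In Python, from bench import get_obs, imaging, order, ctrl gives the robot as it stands. The module is installed in compiled form; this text tells all that it offers.
- The arm moves only by the tool play_rows, never from a script. Its argument "steps" is a list of rows, each a list of 4 numbers: the shift along the world's x, y, z in m, then the turn about the world's z in rad. A call has 1 to 12 rows; each row is the pose to reach, as a shift and turn from the pose commanded when the call began; what a row does not reach only later rows make up. A row lasts 1/10 s, in which the tool goes at most 50 mm and 8.59 degrees, less where a joint would pass 70% of its speed; a pose out of reach is approached as far as the arm can. A call with a gripper value outside its range is refused whole. "gripper" is the opening, from 0 (shut) to 1 (fully open), set as the call begins (left out, the last holds). The fingers move at their own pace and stop on an object; "squeeze" is the grip in N (left out, the last holds). Time passes only in rows, so rows that repeat a pose let the fingers close. It gives the time, the measured TCP pose, the force, the opening and the grip force at its end, in the units of the state.
- get_obs(): the state, without advancing time (a new reading comes with each control period).
- imaging.capture(name): name is "scene" or "top" or "wrist"; returns the picture (400x640x3 uint8, red, green, blue); there is no depth.
- imaging.camera_model(name): a dict with "fovy" (degrees; the focal length in pixels is half the picture's height over the tangent of half this angle, whatever the lens; pixels are square), "cx", "cy" (the principal point, pixels), "rvec" (rotation vector, rad) and "tvec" (3), from world to camera coordinates, as OpenCV has them. Camera axes: x right, y down, z forward; pixel columns grow to the right and rows downward; lengths in m; the calibration is good to about 2 mm. A picture is of the moment at which its call begins: read the wrist's pose just before it. camera_model takes no time and is no camera call; for the wrist camera it gives the pose at the moment of the call.
- order.job_done(): hands the job in; it is judged then, once.
The state is a dict: "time": time; "qpos": joint angles; "dq": joint speeds; "joint_efforts": joint torques, N m; "tool_pos": TCP position; "tcp_rot": TCP orientation; "wrist_force": force on the tool from outside, world axes, zero at the start; "ft_torque": the same for the moment, N m; "gripper_width": opening from 0.0 (shut) to 1.0 (fully open); "finger_force": force on a finger pad.
Only numpy, scipy, OpenCV 4.12 (cv2) and the standard library are available. Lean on these libraries where they do the work, as an engineer would, in place of code of your own. Each camera call takes 0.05 s, during which the arm holds its last target. There are 200 camera calls.

## Task

Take the red knob of the hand lever and, through its spring only, raise the stirrer boom from its rest until the black pointer stands in the green field of the scale, and keep it in the green for eight seconds without a break, while the tilt sensor takes its zero. Then ease the boom over onto its other rest with the stirrer head up, without letting it bang on either rest, and let go of the lever. Do not touch the beam, the stirrer head or the counterweight, and leave the other things on the trolley where they are.

Things in the scene. Friction and masses are not known exactly. Their poses are not given: they have to be found in the camera images.
- stand: Fixed grey stand on a plywood board (240 x 480 x 10 mm) with two steel cheeks and a rubber-topped rest post on each side. Origin: on the trolley top under its middle; x (direction of the pivot axis) points away from the robot, y to the robot's left along the level beam, z up. It stands at another place and yaw each time (yaw up to 0.35 rad).
- pivot (a point): Point on the pivot axis of boom and lever at the middle of the stand, 150 mm above the stand's origin; axes as those of the stand.
- scale (a point): Middle of the green field on the white scale plate, 120 mm wide, on the stand's far (+x) side, 98 mm below the pivot axis. Fields: red (stirrer down), green (level, -0.05 to 0.05 rad), yellow (stirrer up). The black pointer, fixed to the boom, hangs 105 mm down from the pivot axis in front of it.
- boom (a joint): Angle of the boom (rad). 0 = level, pointer in the middle of the green; positive = stirrer head up, right-handed about the stand's x axis. Stops (rubber rests) at -0.30 and +0.30; starts at rest at -0.30. Left alone it falls away from level with a time constant of about 0.7 s. Landing on a rest at over 0.25 rad/s is a bang.
- lever (a joint): Angle of the hand lever relative to the boom (rad), same axis and sign, -1.2 to 1.2; its angle to the vertical is boom + lever. A torsion spring pulls it to 0 and is its only link with the boom: it drives the boom with 0.30 N m per rad of this angle (nominal), damping 0.012 N m s/rad. Too soft to steady the boom with the lever held still.
- knob (a point): Centre of the red drum-shaped knob (diameter 40 mm, 36 mm long along the stand's x, flat ends) on top of the light, balanced hand lever (12 mm rod). It moves on a circle of radius 160 mm in the plane stand x = -130 mm: at lever angle a to the vertical, stand y = -160 sin(a), height 160 cos(a) mm above the pivot. Grip its flat ends from above so it can turn between the pads.
- beam: Aluminium beam of the boom, 400 x 30 x 30 mm; origin at its middle, on the pivot. Not to be touched. The boom (4.7 kg, inertia 0.235 kg m2 about the pivot) is top-heavy: gravity drives it from level with 0.50 N m per rad of tilt (mass and this +-20 %), its ends are out of balance by up to 0.06 N m either way; bearing damping 0.03 N m s/rad.
- head: Stirrer head on the boom's left (+y) end: blue box 80 x 85 x 80 mm, ribbed grey motor 84 mm in diameter on top (to 123 mm above the origin), black chuck below (to 72 mm below). Origin: centre of the blue box, 200 mm from the pivot. Not to be touched.
- weight: Round grey counterweight on the boom's right (-y) end, 110 mm in diameter, 60 mm thick; origin at its centre, 200 mm from the pivot. Not to be touched.
- jar: Bystander: jar with blue cap, 70 mm wide, 110 mm high; origin under its centre.
- cup: Bystander: white cup, 80 mm wide, 90 mm high; origin under its centre.
- screwdriver: Bystander: screwdriver with orange handle, lying flat.
- wrench: Bystander: steel wrench, lying flat.
- impeller_hub: Bystander: steel impeller hub, 56 mm wide, 45 mm high; origin under its centre.

How it is judged:
By the outcome, as a careful person would: the job done as asked, in the order asked, and still so for the second after the job is handed in, with the robot touching nothing.
It also fails if it takes over 64 s, if anything falls off the work surface, if the arm or the gripper's body presses on something with over 40 N, if the wrist force passes 120 N, or if a joint passes its speed limit or range.

## Working session

There is one attempt and no reset: what is moved stays moved. The work goes in short steps, Python scripts to look and compute and a tool call to move; the robot and the scene stay as the last step left them, time stands still between calls to the robot, and variables do not carry over. Pictures are saved under pics/ and viewed, at most 10 in all, crops included, and the job is handed in when it is done.

Besides the shell and the picture viewer there is one more tool, called after "Request:" by a JSON object that holds its "method" and its "body". play_rows: Moves the arm, as the interface text tells. Its arguments: {"type":"object","properties":{"steps":{"type":"array"},"gripper":{"type":"number"},"squeeze":{"type":"number"}},"required":["steps"]}

```bash
mkdir -p pics
cat > h.py <<'E'
import numpy as np, cv2
from bench import get_obs, imaging, order, ctrl
def cap(n, save=None):
    m=imaging.camera_model(n); p=imaging.capture(n)
    if save: cv2.imwrite('pics/'+save, cv2.cvtColor(p,cv2.COLOR_RGB2BGR))
    return p,m
def ray(m,u,v):
    f=200/np.tan(np.radians(m['fovy'])/2); R=cv2.Rodrigues(np.array(m['rvec'],float))[0]; t=np.array(m['tvec'],float).ravel()
    d=R.T@np.array([(u-m['cx'])/f,(v-m['cy'])/f,1]); return -R.T@t, d/np.linalg.norm(d)
def onplane(m,u,v,z):
    c,d=ray(m,u,v); return c+d*(z-c[2])/d[2]
def proj(m,X):
    f=200/np.tan(np.radians(m['fovy'])/2); R=cv2.Rodrigues(np.array(m['rvec'],float))[0]; t=np.array(m['tvec'],float).ravel()
    p=np.atleast_2d(X)@R.T+t; return np.c_[m['cx']+f*p[:,0]/p[:,2], m['cy']+f*p[:,1]/p[:,2]]
def tri(rs):
    A=np.zeros((3,3));b=np.zeros(3)
    for c,d in rs:
        P=np.eye(3)-np.outer(d,d);A+=P;b+=P@c
    X=np.linalg.solve(A,b); return X,[np.linalg.norm((np.eye(3)-np.outer(d,d))@(X-c)) for c,d in rs]
E
python3 - <<'E'
from h import *
o=get_obs();print(o['time'],o['tool_pos'],o['tcp_rot'],o['gripper_width'],ctrl.hold_point_z)
a,m=cap('scene','s0.png');print(m);b,m=cap('top','t0.png');print(m)
E
```

```text
0.0 [0.22619352 0.47342373 0.23047489] [ 2.21051790e-01  9.75261747e-01 -7.64714426e-04 -2.13209181e-04] 0.9985646299006811 0.0187
{'fovy': 46.30928953064155, 'cx': 327.9571850967237, 'cy': 204.97057263896534, 'rvec': array([ 1.40213693,  2.14760834, -0.88520898]), 'tvec': array([ 0.2219255 , -0.17983781,  1.95860437])}
{'fovy': 45.23869069388331, 'cx': 322.138651637971, 'cy': 199.3604643293331, 'rvec': array([ 2.11919261, -2.16777909,  0.17222119]), 'tvec': array([-0.00796295,  0.52065176,  1.5991756 ])}
```

View pics/s0.png

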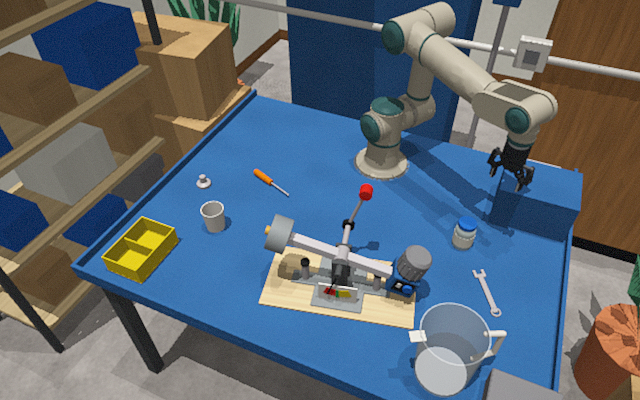

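View pics/t0.png

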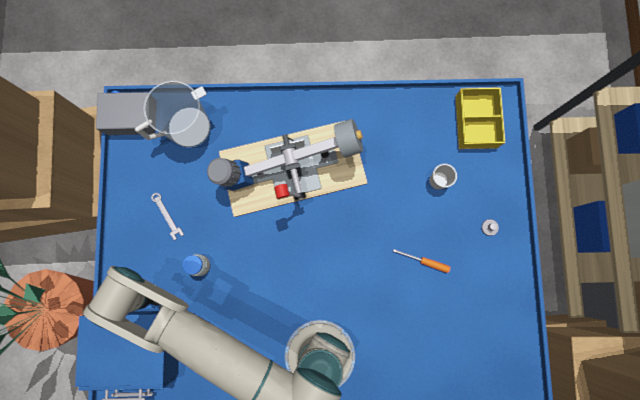

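The scene view, looking from the far side, shows the knob at (366,192) and the scale at (338,292). The top view shows the knob at (282,190) and the board with corners near (219,151), (338,122), (367,184) and (235,216). The head is on the left.

Run:
```python
from h import *
S={}
for n,f in(('scene','s0.png'),('top','t0.png')):
    im=cv2.imread('pics/'+f); S[n]=(im,imaging.camera_model(n))
def red(im):
    h=cv2.cvtColor(im,cv2.COLOR_BGR2HSV); k=(((h[...,0]<6)|(h[...,0]>174))&(h[...,1]>170)&(h[...,2]>70)).astype(np.uint8)
    return k
rs=[]
for n,(u0,v0) in(('scene',(366,192)),('top',(282,190))):
    im,m=S[n];k=red(im);_,l,st,c=cv2.connectedComponentsWithStats(k)
    j=min((i for i in range(1,len(st)) if st[i,4]>30),key=lambda i:np.hypot(*(c[i]-(u0,v0))))
    mid=(st[j,0]+st[j,2]/2-.5,st[j,1]+st[j,3]/2-.5)
    print(n,st[j],c[j]);rs.append(ray(m,*c[j]))
K,e=tri(rs);print('knob',K,e)
im,m=S['top'];h=cv2.cvtColor(im,cv2.COLOR_BGR2HSV)
k=((h[...,0]>10)&(h[...,0]<30)&(h[...,1]>40)&(h[...,2]>120)).astype(np.uint8);k[:, :205]=0;k[:,375:]=0;k[:110]=0;k[225:]=0
pts=cv2.findNonZero(k);hull=cv2.convexHull(pts)[:,0]
w=np.array([onplane(m,*p,.01)[:2] for p in hull],np.float32)
r=cv2.minAreaRect(w);print('rect',r,cv2.boxPoints(r))
ap=cv2.approxPolyDP(cv2.convexHull(pts),6,True)[:,0];print(ap)
```

```text
scene [359 184  14  16 175] [365.66857143 191.6       ]
top [275 184  14  14 118] [281.38983051 190.94915254]
knob [0.50633816 0.09846906 0.30370098] [np.float64(1.514937595340729e-05), np.float64(1.5149375953314358e-05)]
rect ((0.6454248428344727, 0.06917059421539307), (0.23765064775943756, 0.5036935806274414), 12.94240951538086) [[ 0.4732117   0.28800586]
 [ 0.5860247  -0.20289168]
 [ 0.817638   -0.14966467]
 [ 0.704825    0.34123287]]
[[366 183]
 [234 215]
 [220 152]
 [336 123]
 [360 131]]
```

```bash
cat > st.py <<'E'
from h import *
im=cv2.imread('pics/t0.png');m=imaging.camera_model('top')
h=cv2.cvtColor(im,cv2.COLOR_BGR2HSV)
k=((h[...,0]>10)&(h[...,0]<30)&(h[...,1]>40)&(h[...,2]>120)).astype(np.uint8);k[:, :205]=0;k[:,375:]=0;k[:110]=0;k[225:]=0
k[:150,345:]=0
w=np.array([onplane(m,*p,.01)[:2] for p in cv2.convexHull(cv2.findNonZero(k))[:,0]],np.float32)
r=cv2.minAreaRect(w);c=np.array(r[0]);yaw=np.radians(r[2]);print(r,yaw)
K=np.array([.50634,.09847])
ex=np.array([np.cos(yaw),np.sin(yaw)]);ey=np.array([-ex[1],ex[0]])
print('knob in stand',(K-c)@ex,(K-c)@ey,'expect',-.13,.16*np.sin(.3))
# green on the scale, seen in scene
s=cv2.imread('pics/s0.png');ms=imaging.camera_model('scene');hs=cv2.cvtColor(s,cv2.COLOR_BGR2HSV)
print(proj(ms,np.r_[c+ex*0.10,.052]))
cv2.imwrite('pics/s0c.png',cv2.resize(s[160:330,250:450],None,fx=4,fy=3.5,interpolation=cv2.INTER_CUBIC))
E
python3 st.py
```

```text
((0.642543375492096, 0.08170895278453827), (0.23765064775943756, 0.47796323895454407), 12.94240951538086) 0.2258876591848397
knob in stand -0.128989223567396 0.046840926577941915 expect -0.13 0.04728323306581433
[[335.22710216 301.38345068]]
```

View pics/s0c.png

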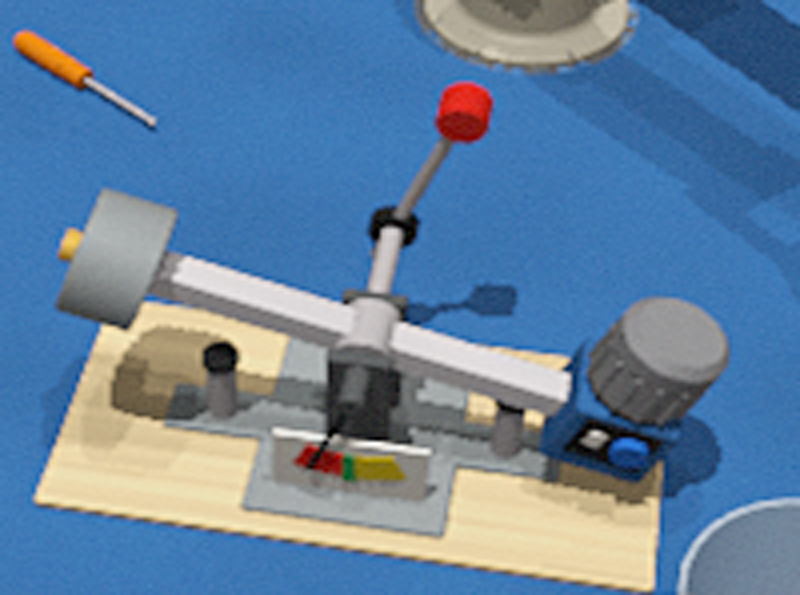

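Request:
{"method": "play_rows", "body": {"steps": [[0.015,-0.02,0.04,-0.1],[0.04,-0.053,0.075,-0.2],[0.065,-0.087,0.1,-0.3],[0.09,-0.12,0.12,-0.4],[0.115,-0.154,0.135,-0.5],[0.142,-0.19,0.15,-0.6],[0.17,-0.227,0.16,-0.7],[0.198,-0.265,0.16,-0.8],[0.226,-0.303,0.16,-0.9],[0.254,-0.34,0.16,-0.9],[0.28,-0.375,0.16,-0.9],[0.28,-0.375,0.16,-0.9]], "gripper": 1}}

```text
time: 1.3
tool_pos: [0.5083, 0.0948, 0.3893]
tcp_rot: [0.626, 0.78, -0.001, -0.001]
wrist_force: [-0.2, 1.1, -0.3]
gripper_width: 1.002
finger_force: 0.0
```

Run:
```python
from h import *
from scipy.spatial.transform import Rotation as R
o=get_obs();print(o['time'],o['tool_pos'],R.from_quat(o['tcp_rot']).as_matrix()[:,1],o['qpos'],o['wrist_force'])
p,m=cap('wrist','w1.png');p2,m2=cap('scene','s1.png')
b=cv2.cvtColor(p,cv2.COLOR_RGB2HSV);k=(((b[...,0]<6)|(b[...,0]>174))&(b[...,1]>170)&(b[...,2]>70)).astype(np.uint8)
_,l,st,c=cv2.connectedComponentsWithStats(k);j=1+np.argmax(st[1:,4]);print(st[j],c[j])
print(proj(m,[.5058,.0986,.303]), onplane(m,*c[j],.31))
cv2.imwrite('pics/both1.png',cv2.cvtColor(np.vstack([p[:,:],p2])[:, :],cv2.COLOR_RGB2BGR)[:, :][::1][0:800:1][:,:][::2,::2] if 0 else cv2.resize(cv2.cvtColor(np.hstack([p,p2]),cv2.COLOR_RGB2BGR),(800,250)))
```

```text
1.3 [0.50831283 0.09479861 0.38932662] [ 0.97608727  0.21735566 -0.00318833] [ 1.13504191e-01  6.06326814e-02  1.07869561e+00 -1.11397216e-03
  2.00536322e+00 -1.06069998e-01] [-0.17128474  1.14220023 -0.30449174]
[ 299  177   47   48 2175] [321.67356322 200.47816092]
[[320.17853213 197.75435507]] [0.50705309 0.09868208 0.31      ]
```

View pics/both1.png

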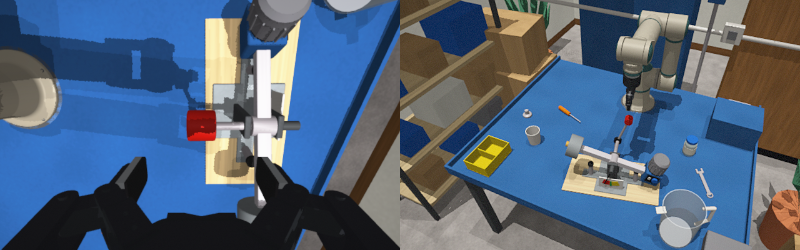

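The wrist view shows the red knob at about (322,200), at world (0.507, 0.099). That agrees with the first measurement. The scene view keeps the head and weight in sight behind the arm.

Request:
{"method": "play_rows", "body": {"steps": [[0,0,-0.0,0.007],[0,0,-0.03,0.007],[0,0,-0.06,0.007],[0,0,-0.09,0.007],[0,0,-0.105,0.007],[0,0,-0.105,0.007],[0,0,-0.105,0.007]]}}

```text
time: 2.1
tool_pos: [0.5061, 0.0996, 0.2874]
tcp_rot: [0.62, 0.785, 0.001, 0.0]
wrist_force: [0.6, -0.1, 1.3]
gripper_width: 1.001
finger_force: 0.0
```

```bash
cat > ang.py <<'E'
from h import *
c0=np.array([.6425,.0817]);yaw=.2259;ex=np.array([np.cos(yaw),np.sin(yaw),0]);ey=np.array([-ex[1],ex[0],0]);ez=np.array([0,0,1.])
P=np.r_[c0,.15]
def lever():
    g=get_obs()['tool_pos']+np.array([0,0,.0187])-P
    return -np.arctan2(g@ey,g[2]), np.hypot(g@ey,g[2]), g@ex
E
python3 - <<'E'
from ang import *
o=get_obs();print(o['time'],o['tool_pos'],o['wrist_force'],lever())
p,m=cap('scene','s2.png')
# where things project for boom at -0.3
def pt(th,x,y,z): return P+ex*x+ey*(y*np.cos(th)-z*np.sin(th))+ez*(y*np.sin(th)+z*np.cos(th))
for n,q in dict(weight=(0,-.2,0),wend=(0,-.23,0),mot=(0,.2,.123),box=(.04,.2,0),ptr=(.06,0,-.105)).items():
    print(n,[proj(m,pt(t,*q))[0].round(1) for t in(-.3,0,.3)])
cv2.imwrite('pics/s2c.png',cv2.resize(cv2.cvtColor(p,cv2.COLOR_RGB2BGR)[180:330,250:450],None,fx=4,fy=4,interpolation=cv2.INTER_NEAREST))
E
```

```text
2.1 [0.50610973 0.09959698 0.28741372] [ 0.55898805 -0.06751341  1.297078  ] (np.float64(-0.29824413212044437), np.float64(0.16332382608562795), np.float64(-0.12891636419086377))
weight [array([278.9, 233.4]), array([277.3, 245.7]), array([281.4, 258.2])]
wend [array([269.3, 230. ]), array([267.9, 244.3]), array([272.8, 258.6])]
mot [array([420.3, 254.3]), array([413.7, 238.1]), array([399.6, 222.7])]
box [array([401.7, 287.6]), array([407.2, 276.2]), array([406.7, 263.1])]
ptr [array([327.6, 289.3]), array([337.4, 291.8]), array([347.4, 292.5])]
```

View pics/s2c.png

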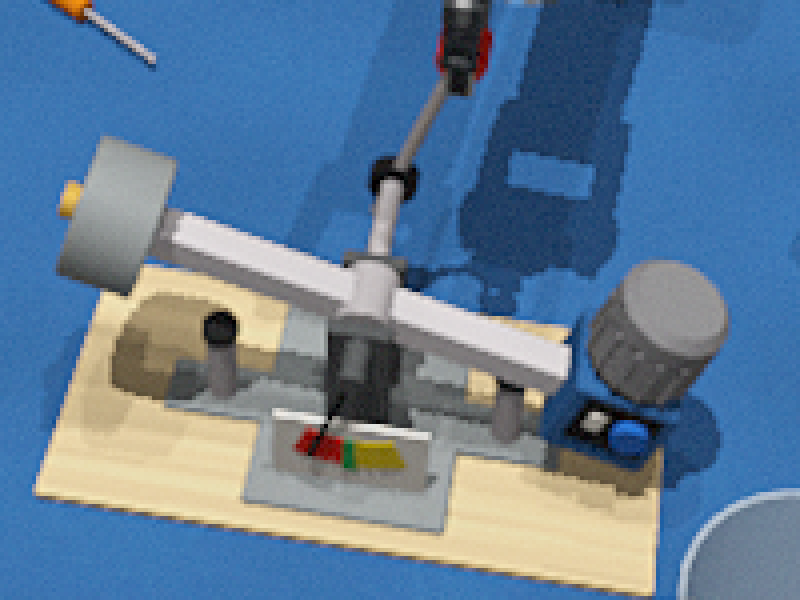

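The pointer is in the red at crop (328,430). The fingers straddle the knob, and the white beam top face runs from crop (175,230) to (570,375).

Request:
{"method": "play_rows", "body": {"steps": [[0,-0.001,-0.005,0],[0,-0.001,-0.005,0],[0,-0.001,-0.005,0],[0,-0.001,-0.005,0],[0,-0.001,-0.005,0],[0,-0.001,-0.005,0],[0,-0.001,-0.005,0],[0,-0.001,-0.005,0],[0,-0.001,-0.005,0],[0,-0.001,-0.005,0]], "gripper": 0, "squeeze": 30}}

```text
time: 3.15
tool_pos: [0.5069, 0.0977, 0.2817]
tcp_rot: [0.621, 0.784, 0.001, 0.001]
wrist_force: [3.8, 1.6, 1.5]
gripper_width: 0.418
finger_force: 36.9
```

```bash
cat >> ang.py <<'E'
M=imaging.camera_model('scene')
def pt(th,x,y,z): return P+ex*x+ey*(y*np.cos(th)-z*np.sin(th))+ez*(y*np.sin(th)+z*np.cos(th))
TH=np.linspace(-.4,.4,81)
def feats(p):
    """image slope of the beam's bright top face, pin centroid v"""
    h=cv2.cvtColor(p,cv2.COLOR_RGB2HSV).astype(float);w=np.clip((h[...,2]-150)/40,0,1)*(h[...,1]<45)
    us,vs=[],[]
    for u in list(range(300,331))+list(range(356,386)):
        best=None
        # seed: the line through the pivot, wide band
        v=np.arange(222,285);q=w[222:285,u]
        lab=np.split(np.arange(len(q)),np.where(np.diff((q>.3).astype(int))!=0)[0]+1)
        runs=[r for r in lab if q[r[0]]>.3 and 3<=len(r)<=14]
        if not runs: continue
        r=max(runs,key=lambda r:q[r].sum());r=np.arange(max(r[0]-1,0),min(r[-1]+2,len(q)))
        us.append(u);vs.append((q[r]*v[r]).sum()/q[r].sum())
    us=np.array(us);vs=np.array(vs);ok=np.ones(len(us),bool)
    for _ in range(4):
        a,b=np.polyfit(us[ok]-345,vs[ok],1);e=vs-a*(us-345)-b;ok=abs(e)<max(.5,2*np.std(e[ok]))
    s=np.clip((h[...,1]-120)/60,0,1)*((h[...,0]>12)&(h[...,0]<32))*(h[...,2]>90);s=s[215:285,255:275]
    pin=(s.sum(1)@np.arange(215,285))/s.sum() if s.sum()>5 else np.nan
    return a,b,ok.sum(),e[ok].std(),pin,s.sum()
def slope_model():
    A=[]
    for t in TH:
        uv=proj(M,np.array([pt(t,0,y,.015) for y in(-.12,-.05,.05,.12)]));A.append(np.polyfit(uv[:,0],uv[:,1],1)[0])
    return np.array(A)
SM=slope_model();PV=np.array([proj(M,pt(t,0,-.24,0))[0,1] for t in TH])
OA=0.;OP=0.
try: OA,OP=np.load('off.npy')
except Exception: pass
def angles(p):
    a,b,n,e,pin,ns=feats(p);s=np.argsort(SM);return np.interp(a-OA,SM[s],TH[s]),np.interp(pin-OP,PV,TH),n,e,ns
E
python3 - <<'E'
from ang import *
o=get_obs();print(o['time'],o['tool_pos'],o['wrist_force'],o['gripper_width'],o['finger_force'],lever())
F=[]
for i in range(4):
    p,m=cap('scene','s3.png');F.append(feats(p));print(np.round(F[-1],3),np.round(angles(p),4))
f=np.array(F).mean(0);np.save('off.npy',[f[0]-np.interp(-.3,TH,SM),f[4]-np.interp(-.3,TH,PV)]);print(np.load('off.npy'))
E
```

```text
3.15 [0.50689616 0.09773877 0.28174448] [3.8181033  1.61905196 1.51427107] 0.4181722043470072 36.8922221660614 (np.float64(-0.29675957156920896), np.float64(0.15732113206187925), np.float64(-0.12856612382100063))
[3.51000e-01 2.54036e+02 6.10000e+01 1.38000e-01 2.30001e+02 1.68170e+01] [-0.298  -0.277  61.      0.1382 16.8167]
[3.50000e-01 2.54021e+02 6.10000e+01 1.47000e-01 2.29992e+02 1.66830e+01] [-0.2976 -0.2772 61.      0.1467 16.6833]
[3.51000e-01 2.54028e+02 6.00000e+01 1.34000e-01 2.30038e+02 1.69000e+01] [-0.2978 -0.2763 60.      0.1335 16.9   ]
[3.51000e-01 2.54038e+02 6.10000e+01 1.42000e-01 2.30024e+02 1.68330e+01] [-0.2981 -0.2766 61.      0.1423 16.8333]
[-0.00152375  1.12882479]
```

```bash
cat > plan.py <<'E'
import json,os
from ang import *
from scipy.optimize import least_squares
A0=-.30
def off(a): d=-.16*(np.sin(a)-np.sin(A0));return np.array([ey[0]*d,ey[1]*d,.16*(np.cos(a)-np.cos(A0))])
def inv(s):  # cumulative commanded shift -> lever angle
    y=s[:2]@ey[:2]+-.16*np.sin(A0); z=s[2]+.16*np.cos(A0);return -np.arctan2(y,z)
L=json.load(open('log.json')) if os.path.exists('log.json') else dict(cum=[0,0,0],cmd=[[3.15,A0]],meas=[],lev=[])
def rows(alist,q=.0005):
    c=np.array(L['cum']);r=[(np.round((off(a)-c)/q)*q) for a in alist]
    out=[[*(round(float(v),4) for v in x),0] for x in r]
    json.dump(out,open('next.json','w'));print(json.dumps(out))
def sent():  # the suggested rows were played: book them, with their times
    r=json.load(open('next.json'));t1=get_obs()['time'];n=len(r);c=np.array(L['cum'])
    L['cmd'].append([t1-.1*n,L['cmd'][-1][1]])
    for i,x in enumerate(r): L['cmd'].append([t1-.1*(n-1-i),float(inv(c+x[:3]))])
    L['cum']=list(c+r[-1][:3])
def look(n=2):
    for i in range(n):
        o=get_obs();t=o['time'];lv=lever();p=imaging.capture('scene');a=angles(p)
        L['meas'].append([t,float(a[0])]);L['lev'].append([t,float(lv[0])])
        print('t %.2f th %.4f pin %.4f n %d | lever %.3f r %.4f x %.4f cmd %.3f F %s'%(t,a[0],a[1],a[2],*lv,L['cmd'][-1][1],np.round(o['wrist_force'],1)))
    json.dump(L,open('log.json','w'));return p
def acmd(t,lag): 
    C=np.array(L['cmd']);return np.interp(t-lag,C[:,0],C[:,1])
E
python3 - <<'E'
from plan import *
rows([-.26,-.21,-.16,-.11,-.08,-.05,-.05,-.05])
E
```

```text
[[0.0015, -0.006, 0.002, 0], [0.003, -0.0135, 0.0035, 0], [0.005, -0.021, 0.005, 0], [0.0065, -0.029, 0.006, 0], [0.0075, -0.0335, 0.0065, 0], [0.009, -0.0385, 0.007, 0], [0.009, -0.0385, 0.007, 0], [0.009, -0.0385, 0.007, 0]]
```

Request:
{"method": "play_rows", "body": {"steps": [[0.0015,-0.006,0.002,0],[0.003,-0.0135,0.0035,0],[0.005,-0.021,0.005,0],[0.0065,-0.029,0.006,0],[0.0075,-0.0335,0.0065,0],[0.009,-0.0385,0.007,0],[0.009,-0.0385,0.007,0],[0.009,-0.0385,0.007,0]]}}

```text
time: 4.15
tool_pos: [0.5158, 0.0596, 0.2884]
tcp_rot: [0.621, 0.784, 0.001, 0.0]
wrist_force: [4.7, 3.4, -1.2]
gripper_width: 0.417
finger_force: 36.6
```

Run:
```python
from plan import *
sent();look(2);rows([-.03,-.01,.01,.03,.05,.07,.09,.11,.11,.11])
```

```text
t 4.15 th -0.2992 pin -0.2996 n 61 | lever -0.044 r 0.1573 x -0.1284 cmd -0.048 F [ 4.7  3.4 -1.2]
t 4.20 th -0.2993 pin -0.3006 n 61 | lever -0.044 r 0.1573 x -0.1284 cmd -0.048 F [ 4.6  3.2 -0.7]
[[0.0005, -0.003, 0.0, 0], [0.001, -0.006, 0.0, 0], [0.002, -0.009, 0.0, 0], [0.0025, -0.0125, 0.0, 0], [0.0035, -0.0155, -0.0, 0], [0.004, -0.0185, -0.0, 0], [0.005, -0.0215, -0.0005, 0], [0.0055, -0.0245, -0.001, 0], [0.0055, -0.0245, -0.001, 0], [0.0055, -0.0245, -0.001, 0]]
```

Request:
{"method": "play_rows", "body": {"steps": [[0.0005,-0.003,0.0,0],[0.001,-0.006,0.0,0],[0.002,-0.009,0.0,0],[0.0025,-0.0125,0.0,0],[0.0035,-0.0155,0.0,0],[0.004,-0.0185,0.0,0],[0.005,-0.0215,-0.0005,0],[0.0055,-0.0245,-0.001,0],[0.0055,-0.0245,-0.001,0],[0.0055,-0.0245,-0.001,0]]}}

```text
time: 5.25
tool_pos: [0.5214, 0.0354, 0.2877]
tcp_rot: [0.62, 0.784, 0.001, 0.0]
wrist_force: [5.0, 3.1, 0.8]
gripper_width: 0.42
finger_force: 36.6
```

Run:
```python
from plan import *
sent();look(2);rows([.13,.15,.17,.19,.21,.23,.25,.25,.25])
```

```text
t 5.25 th -0.3000 pin -0.2998 n 61 | lever 0.115 r 0.1574 x -0.1284 cmd 0.109 F [5.  3.1 0.8]
t 5.30 th -0.3000 pin -0.3006 n 61 | lever 0.114 r 0.1574 x -0.1284 cmd 0.109 F [5.3 3.5 0.4]
[[0.0005, -0.0035, -0.0, 0], [0.0015, -0.0065, -0.0005, 0], [0.002, -0.0095, -0.001, 0], [0.003, -0.0125, -0.0015, 0], [0.0035, -0.0155, -0.0025, 0], [0.0045, -0.0185, -0.003, 0], [0.005, -0.0215, -0.004, 0], [0.005, -0.0215, -0.004, 0], [0.005, -0.0215, -0.004, 0]]
```

Request:
{"method": "play_rows", "body": {"steps": [[0.0005,-0.0035,0.0,0],[0.0015,-0.0065,-0.0005,0],[0.002,-0.0095,-0.001,0],[0.003,-0.0125,-0.0015,0],[0.0035,-0.0155,-0.0025,0],[0.0045,-0.0185,-0.003,0],[0.005,-0.0215,-0.004,0],[0.005,-0.0215,-0.004,0],[0.005,-0.0215,-0.004,0]]}}

```text
time: 6.25
tool_pos: [0.5264, 0.014, 0.2838]
tcp_rot: [0.62, 0.784, 0.001, 0.0]
wrist_force: [4.8, 3.5, 1.0]
gripper_width: 0.416
finger_force: 36.6
```

Run:
```python
from plan import *
sent();look(2);rows([.27,.29,.31,.33,.35,.35,.35])
```

```text
t 6.25 th -0.2997 pin -0.2995 n 61 | lever 0.256 r 0.1577 x -0.1283 cmd 0.249 F [4.8 3.5 1. ]
t 6.30 th -0.2997 pin -0.3004 n 61 | lever 0.256 r 0.1577 x -0.1284 cmd 0.249 F [5.1 4.4 0.6]
[[0.0005, -0.003, -0.0005, 0], [0.0015, -0.006, -0.0015, 0], [0.002, -0.009, -0.0025, 0], [0.0025, -0.012, -0.0035, 0], [0.0035, -0.015, -0.0045, 0], [0.0035, -0.015, -0.0045, 0], [0.0035, -0.015, -0.0045, 0]]
```

Request:
{"method": "play_rows", "body": {"steps": [[0.0005,-0.003,-0.0005,0],[0.0015,-0.006,-0.0015,0],[0.002,-0.009,-0.0025,0],[0.0025,-0.012,-0.0035,0],[0.0035,-0.015,-0.0045,0],[0.0035,-0.015,-0.0045,0],[0.0035,-0.015,-0.0045,0]]}}

```text
time: 7.05
tool_pos: [0.5299, -0.001, 0.2793]
tcp_rot: [0.62, 0.784, 0.001, 0.0]
wrist_force: [4.5, 4.2, 0.6]
gripper_width: 0.417
finger_force: 36.4
```

```bash
cat >> plan.py <<'E'
I=.235
# params: k,G,c,b (N m units for I=.235), lag
P0=np.array([.30,.50,.042,0.]);SD=np.array([.04,.07,.02,.04])
def sim(p,t0,x0,ts,u):
    """boom from (th,w) at t0 under u(t); gives th,w at ts; rests at +-0.3 as inelastic stops"""
    k,G,c,b=p;dt=.01;th,w=x0;t=t0;out=[]
    for te in ts:
        while t<te-1e-6:
            h=min(dt,te-t);a=(G*np.sin(th)+b+k*(u(t+h/2)-th)-c*w)/I
            w+=a*h;th+=w*h;t+=h
            if th<-.3: th,w=-.3,max(w,0)
            if th>.3: th,w=.3,min(w,0)
        out.append((th,w))
    return np.array(out)
def fit(t0,lag=.03,free0=False):
    """fit parameters (with priors) and, if free0, the state at t0"""
    m=np.array([x for x in L['meas'] if x[0]>=t0-1e-6]);u=lambda t:acmd(t,lag)
    x0=[m[0,1],0] if free0 else [-.3,0]
    n0=2 if free0 else 0
    def res(v):
        p=v[:4];x=v[4:] if free0 else x0
        return np.r_[(sim(p,t0,x,m[:,0],u)[:,0]-m[:,1])/.001,(p-P0)/SD]
    s=least_squares(res,np.r_[P0,x0[:n0]],x_scale=np.r_[SD,[.01,.05][:n0]],diff_step=1e-3)
    x=s.x[4:] if free0 else x0
    r=s.fun[:-4]*.001;now=get_obs()['time'];st=sim(s.x[:4],t0,x,[now],u)[0]
    print('fit',s.x.round(4),'rms %.4f'%np.sqrt((r**2).mean()),'last res',r[-4:].round(4),'now %.2f'%now,'state',st.round(4),'a_eq(0)=%.3f'%(-s.x[3]/s.x[0]))
    return s.x[:4],st
E
python3 - <<'E'
from plan import *
sent();look(2);rows([.37,.39,.41,.43,.45,.45,.45])
E
```

```text
t 7.05 th -0.2992 pin -0.2998 n 61 | lever 0.358 r 0.1580 x -0.1283 cmd 0.350 F [4.5 4.2 0.6]
t 7.10 th -0.2999 pin -0.3000 n 60 | lever 0.358 r 0.1580 x -0.1283 cmd 0.350 F [ 4.6  4.4 -0.2]
[[0.0005, -0.003, -0.001, 0], [0.001, -0.006, -0.0025, 0], [0.002, -0.0085, -0.0035, 0], [0.0025, -0.0115, -0.005, 0], [0.003, -0.0145, -0.0065, 0], [0.003, -0.0145, -0.0065, 0], [0.003, -0.0145, -0.0065, 0]]
```

Request:
{"method": "play_rows", "body": {"steps": [[0.0005,-0.003,-0.001,0],[0.001,-0.006,-0.0025,0],[0.002,-0.0085,-0.0035,0],[0.0025,-0.0115,-0.005,0],[0.003,-0.0145,-0.0065,0],[0.003,-0.0145,-0.0065,0],[0.003,-0.0145,-0.0065,0]]}}

```text
time: 7.85
tool_pos: [0.5331, -0.0155, 0.2731]
tcp_rot: [0.62, 0.784, 0.002, 0.001]
wrist_force: [5.3, 3.4, 1.0]
gripper_width: 0.418
finger_force: 36.6
```

Run:
```python
from plan import *
sent();look(3);rows([.47,.49,.51,.53,.53,.53])
```

```text
t 7.85 th -0.2996 pin -0.2993 n 61 | lever 0.460 r 0.1582 x -0.1283 cmd 0.451 F [5.3 3.4 1. ]
t 7.90 th -0.3001 pin -0.3004 n 61 | lever 0.460 r 0.1582 x -0.1283 cmd 0.451 F [5.8 4.4 1.4]
t 7.95 th -0.3005 pin -0.3004 n 61 | lever 0.459 r 0.1582 x -0.1283 cmd 0.451 F [4.7 4.6 1.8]
[[0.001, -0.0025, -0.001, 0], [0.0015, -0.0055, -0.0025, 0], [0.002, -0.008, -0.004, 0], [0.0025, -0.011, -0.006, 0], [0.0025, -0.011, -0.006, 0], [0.0025, -0.011, -0.006, 0]]
```

Request:
{"method": "play_rows", "body": {"steps": [[0.001,-0.0025,-0.001,0],[0.0015,-0.0055,-0.0025,0],[0.002,-0.008,-0.004,0],[0.0025,-0.011,-0.006,0],[0.0025,-0.011,-0.006,0],[0.0025,-0.011,-0.006,0]]}}

```text
time: 8.6
tool_pos: [0.5357, -0.0265, 0.2672]
tcp_rot: [0.62, 0.784, 0.002, 0.001]
wrist_force: [6.1, 4.0, 2.4]
gripper_width: 0.415
finger_force: 36.6
```

Run:
```python
from plan import *
sent();look(3);rows([.55,.57,.59,.61,.61,.61])
```

```text
t 8.60 th -0.2981 pin -0.2995 n 61 | lever 0.540 r 0.1585 x -0.1283 cmd 0.531 F [6.1 4.  2.4]
t 8.65 th -0.2968 pin -0.3008 n 61 | lever 0.540 r 0.1585 x -0.1283 cmd 0.531 F [5.5 4.8 2. ]
t 8.70 th -0.2960 pin -0.3011 n 61 | lever 0.540 r 0.1585 x -0.1283 cmd 0.531 F [5.1 2.8 1.8]
[[0.001, -0.0025, -0.0015, 0], [0.0015, -0.005, -0.003, 0], [0.002, -0.008, -0.005, 0], [0.0025, -0.0105, -0.0065, 0], [0.0025, -0.0105, -0.0065, 0], [0.0025, -0.0105, -0.0065, 0]]
```

Request:
{"method": "play_rows", "body": {"steps": [[0,0,0,0],[0,0,0,0],[0,0,0,0],[0,0,0,0]]}}

```text
time: 9.15
tool_pos: [0.5357, -0.0265, 0.2673]
tcp_rot: [0.62, 0.784, 0.001, 0.001]
wrist_force: [6.1, 3.0, 2.3]
gripper_width: 0.419
finger_force: 36.6
```

Run:
```python
from plan import *
json.dump([[0,0,0,0]]*4,open('next.json','w'))
sent();look(3)
t0=8.0
for lag in(.0,.05): fit(8.0,lag)
```

```text
t 9.15 th -0.2847 pin -0.2866 n 60 | lever 0.540 r 0.1585 x -0.1283 cmd 0.531 F [6.1 3.  2.3]
t 9.20 th -0.2823 pin -0.2853 n 60 | lever 0.540 r 0.1585 x -0.1283 cmd 0.531 F [6.  2.7 2.1]
t 9.25 th -0.2812 pin -0.2855 n 60 | lever 0.540 r 0.1585 x -0.1283 cmd 0.531 F [6.4 4.1 3.1]
fit [ 0.2593  0.5357  0.044  -0.0472] rms 0.0005 last res [-0.0007  0.0001 -0.0004  0.0006] now 9.30 state [-0.2784  0.0455] a_eq(0)=0.182
fit [ 0.2543  0.5295  0.0451 -0.0438] rms 0.0007 last res [-0.001   0.     -0.0004  0.0007] now 9.30 state [-0.2782  0.0474] a_eq(0)=0.172
```

```bash
cat >> plan.py <<'E'
def plan(p,st,ref,N=30,send=8,lag=.02,wa=.04):
    """a-sequence (one per row) so that th follows ref(t after now)"""
    now=get_obs()['time'];a0=L['cmd'][-1][1];tk=now+.1*np.arange(1,N+1);r=np.array([ref(t-now) for t in tk])
    def traj(v):
        T=np.r_[now-1,now,tk];A=np.r_[a0,a0,v];return sim(p,now,st,tk,lambda t:np.interp(t-lag,T,A))
    def res(v):
        x=traj(v);d=np.diff(np.r_[a0,v]);return np.r_[(x[:,0]-r)/.005,d/wa,np.diff(d)/wa]
    s=least_squares(res,np.full(N,a0),max_nfev=6);x=traj(s.x)
    print('a',s.x[:send].round(3),'..',s.x[send:].round(2));print('th',x[:,0].round(3));print('w max',abs(x[:,1]).max().round(3))
    rows(s.x[:send])
def mj(th0,w0,th1,T):
    """quintic from (th0,w0,0) to (th1,0,0) in T, then hold"""
    A=np.array([[T**3,T**4,T**5],[3*T**2,4*T**3,5*T**4],[6*T,12*T**2,20*T**3]])
    c=np.linalg.solve(A,[th1-th0-w0*T,-w0,0])
    return lambda t: th1 if t>=T else th0+w0*t+c@[t**3,t**4,t**5]
E
python3 - <<'E'
from plan import *
p,st=fit(8.0,.02);plan(p,st,mj(*st,0,3.0),N=34,send=9)
E
```

```text
fit [ 0.2574  0.5354  0.0446 -0.0453] rms 0.0006 last res [-0.0008  0.     -0.0004  0.0006] now 9.30 state [-0.2783  0.0463] a_eq(0)=0.176
a [0.527 0.528 0.532 0.538 0.542 0.542 0.536 0.524 0.506] .. [0.48 0.45 0.42 0.38 0.34 0.3  0.26 0.22 0.19 0.16 0.13 0.11 0.09 0.08
 0.08 0.08 0.09 0.1  0.11 0.12 0.13 0.13 0.14 0.14 0.14]
th [-0.273 -0.268 -0.262 -0.255 -0.247 -0.238 -0.228 -0.217 -0.205 -0.192
 -0.178 -0.164 -0.148 -0.133 -0.118 -0.102 -0.088 -0.074 -0.061 -0.049
 -0.038 -0.028 -0.021 -0.014 -0.009 -0.005 -0.002 -0.     0.001  0.001
  0.001  0.001 -0.    -0.002]
w max 0.155
[[0.0, 0.0005, 0.0005, 0], [0.0, 0.0005, 0.0005, 0], [0.0005, -0.0, 0.0, 0], [0.0005, -0.001, -0.0005, 0], [0.0005, -0.0015, -0.001, 0], [0.0005, -0.0015, -0.001, 0], [0.0005, -0.001, -0.0005, 0], [0.0, 0.001, 0.0005, 0], [-0.0005, 0.0035, 0.002, 0]]
```

Request:
{"method": "play_rows", "body": {"steps": [[0.0,0.0005,0.0005,0],[0.0,0.0005,0.0005,0],[0.0005,0.0,0.0,0],[0.0005,-0.001,-0.0005,0],[0.0005,-0.0015,-0.001,0],[0.0005,-0.0015,-0.001,0],[0.0005,-0.001,-0.0005,0],[0.0,0.001,0.0005,0],[-0.0005,0.0035,0.002,0]]}}

```text
time: 10.2
tool_pos: [0.5352, -0.0242, 0.2686]
tcp_rot: [0.621, 0.784, 0.0, 0.001]
wrist_force: [7.1, -0.7, 0.1]
gripper_width: 0.414
finger_force: 36.2
```

Run:
```python
from plan import *
sent();look(2)
p,st=fit(8.0,.02);plan(p,st,mj(*st,0,2.0),N=28,send=7)
```

```text
t 10.20 th -0.2152 pin -0.2231 n 61 | lever 0.523 r 0.1585 x -0.1283 cmd 0.505 F [ 7.1 -0.7  0.1]
t 10.25 th -0.2098 pin -0.2157 n 61 | lever 0.521 r 0.1585 x -0.1283 cmd 0.505 F [6.4 0.8 0.5]
fit [ 0.2574  0.4579  0.058  -0.0681] rms 0.0005 last res [-0.0008  0.0001  0.0002  0.0001] now 10.30 state [-0.2043  0.1096] a_eq(0)=0.264
a [0.499 0.493 0.483 0.469 0.449 0.422 0.389] .. [0.35 0.31 0.27 0.23 0.19 0.16 0.15 0.14 0.14 0.15 0.17 0.19 0.21 0.23
 0.24 0.26 0.27 0.27 0.27 0.28 0.28]
th [-0.193 -0.181 -0.168 -0.155 -0.141 -0.127 -0.112 -0.097 -0.082 -0.068
 -0.055 -0.042 -0.032 -0.022 -0.015 -0.009 -0.004 -0.001  0.001  0.001
  0.002  0.001  0.001  0.001  0.    -0.    -0.001 -0.001]
w max 0.149
[[-0.0, 0.0005, 0.0005, 0], [-0.0005, 0.0015, 0.001, 0], [-0.001, 0.003, 0.002, 0], [-0.001, 0.005, 0.003, 0], [-0.002, 0.0075, 0.0045, 0], [-0.0025, 0.0115, 0.006, 0], [-0.004, 0.0165, 0.008, 0]]
```

Request:
{"method": "play_rows", "body": {"steps": [[0.0,0.0005,0.0005,0],[-0.0005,0.0015,0.001,0],[-0.001,0.003,0.002,0],[-0.001,0.005,0.003,0],[-0.002,0.0075,0.0045,0],[-0.0025,0.0115,0.006,0],[-0.004,0.0165,0.008,0]]}}

```text
time: 11.0
tool_pos: [0.5313, -0.0079, 0.2765]
tcp_rot: [0.621, 0.784, 0.0, 0.002]
wrist_force: [9.4, 0.6, -0.5]
gripper_width: 0.419
finger_force: 36.0
```

Run:
```python
from plan import *
sent();look(2)
p,st=fit(8.0,.02);plan(p,st,mj(*st,0,1.2),N=25,send=7)
```

```text
t 11.00 th -0.0995 pin nan n 61 | lever 0.406 r 0.1580 x -0.1284 cmd 0.388 F [ 9.4  0.6 -0.5]
t 11.05 th -0.0909 pin nan n 61 | lever 0.400 r 0.1581 x -0.1284 cmd 0.388 F [ 7.3  0.6 -0.4]
fit [ 0.2338  0.4835  0.0594 -0.0415] rms 0.0007 last res [ 0.0004  0.0005 -0.0003  0.0001] now 11.10 state [-0.0816  0.185 ] a_eq(0)=0.177
a [ 0.171  0.013 -0.079 -0.113 -0.105 -0.069 -0.017] .. [0.04 0.09 0.14 0.17 0.19 0.2  0.21 0.21 0.2  0.19 0.19 0.18 0.18 0.17
 0.17 0.17 0.17 0.17]
th [-0.063 -0.045 -0.029 -0.017 -0.007 -0.001  0.003  0.004  0.005  0.004
  0.003  0.002  0.001 -0.    -0.001 -0.001 -0.001 -0.001 -0.001 -0.
 -0.     0.     0.     0.     0.   ]
w max 0.187
[[-0.0075, 0.0325, 0.01, 0], [-0.013, 0.057, 0.012, 0], [-0.016, 0.071, 0.0115, 0], [-0.0175, 0.0765, 0.011, 0], [-0.017, 0.0755, 0.0115, 0], [-0.016, 0.0695, 0.012, 0], [-0.014, 0.0615, 0.012, 0]]
```

```bash
sed -i 's|-c\*w)/I$|-c*w+.012*(u(t+h)-u(t))/h)/I|' plan.py; grep -n '.012\*(u' plan.py
python3 - <<'E'
from plan import *
p,st=fit(8.0,.03);plan(p,st,mj(*st,0.01,1.6),N=26,send=6,lag=.03)
E
```

```text
34:            h=min(dt,te-t);a=(G*np.sin(th)+b+k*(u(t+h/2)-th)-c*w+.012*(u(t+h)-u(t))/h)/I
fit [ 0.2371  0.4986  0.0534 -0.0405] rms 0.0005 last res [ 0.0003  0.0004 -0.0003  0.0002] now 11.10 state [-0.0816  0.1854] a_eq(0)=0.171
a [ 0.224  0.094  0.006 -0.045 -0.065 -0.061] .. [-0.04 -0.01  0.02  0.06  0.1   0.13  0.15  0.17  0.18  0.18  0.18  0.18
  0.17  0.17  0.17  0.16  0.16  0.16  0.16  0.16]
th [-0.063 -0.045 -0.029 -0.016 -0.005  0.003  0.009  0.012  0.014  0.015
  0.014  0.014  0.013  0.012  0.011  0.01   0.01   0.009  0.009  0.009
  0.009  0.01   0.01   0.01   0.01   0.01 ]
w max 0.185
[[-0.0055, 0.0245, 0.008, 0], [-0.01, 0.044, 0.0115, 0], [-0.013, 0.058, 0.012, 0], [-0.015, 0.066, 0.012, 0], [-0.0155, 0.069, 0.012, 0], [-0.0155, 0.0685, 0.012, 0]]
```

Request:
{"method": "play_rows", "body": {"steps": [[-0.0055,0.0245,0.008,0],[-0.01,0.044,0.0115,0],[-0.013,0.058,0.012,0],[-0.015,0.066,0.012,0],[-0.0155,0.069,0.012,0],[-0.0155,0.0685,0.012,0]]}}

```text
time: 11.7
tool_pos: [0.5155, 0.0611, 0.2886]
tcp_rot: [0.621, 0.784, 0.0, 0.001]
wrist_force: [6.4, 0.7, 0.8]
gripper_width: 0.415
finger_force: 36.1
```

Run:
```python
from plan import *
sent();p=look(2)
cv2.imwrite('pics/s4c.png',cv2.resize(cv2.cvtColor(p,cv2.COLOR_RGB2BGR)[210:310,250:430],None,fx=4,fy=4,interpolation=cv2.INTER_NEAREST))
p,st=fit(8.0,.03);plan(p,st,mj(*st,0.0,1.2),N=26,send=6,lag=.03)
```

```text
t 11.70 th -0.0002 pin nan n 61 | lever -0.053 r 0.1575 x -0.1284 cmd -0.061 F [6.4 0.7 0.8]
t 11.75 th 0.0018 pin nan n 61 | lever -0.053 r 0.1575 x -0.1284 cmd -0.061 F [5.1 1.8 1.5]
fit [ 0.2459  0.507   0.0526 -0.0452] rms 0.0005 last res [-0.0003  0.0001 -0.0003  0.0002] now 11.80 state [0.0038 0.0312] a_eq(0)=0.184
a [0.031 0.098 0.14  0.162 0.172 0.176] .. [0.18 0.18 0.19 0.19 0.19 0.19 0.19 0.19 0.19 0.19 0.19 0.19 0.18 0.18
 0.18 0.18 0.18 0.18 0.18 0.18]
th [ 0.006  0.006  0.006  0.006  0.005  0.004  0.003  0.003  0.002  0.001
  0.001  0.001  0.    -0.    -0.    -0.    -0.    -0.    -0.    -0.
 -0.     0.     0.     0.     0.     0.   ]
w max 0.011
[[0.003, -0.0145, 0.0, 0], [0.0055, -0.025, -0.0005, 0], [0.007, -0.0315, -0.0015, 0], [0.008, -0.0345, -0.002, 0], [0.008, -0.0365, -0.002, 0], [0.0085, -0.037, -0.0025, 0]]
```

View pics/s4c.png

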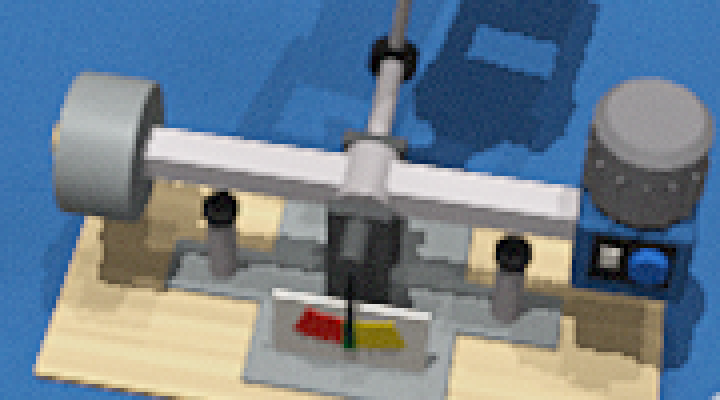

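The pointer is in the middle of the green, at crop (349,330), so the angle estimate is right. Now I keep it there.

Request:
{"method": "play_rows", "body": {"steps": [[0.003,-0.0145,0.0,0],[0.0055,-0.025,-0.0005,0],[0.007,-0.0315,-0.0015,0],[0.008,-0.0345,-0.002,0],[0.008,-0.0365,-0.002,0],[0.0085,-0.037,-0.0025,0]]}}

```text
time: 12.4
tool_pos: [0.5239, 0.0245, 0.2862]
tcp_rot: [0.62, 0.784, 0.001, 0.0]
wrist_force: [3.5, 3.2, 4.2]
gripper_width: 0.417
finger_force: 36.3
```

```bash
cat > hold.py <<'E'
import sys
from plan import *
sent();look(2)
p,st=fit(8.0,.03);plan(p,st,mj(*st,0.0,1.2),N=22,send=int(sys.argv[1]),lag=.03)
E
python3 hold.py 8
```

```text
t 12.40 th 0.0033 pin nan n 61 | lever 0.186 r 0.1577 x -0.1284 cmd 0.177 F [3.5 3.2 4.2]
t 12.45 th 0.0021 pin nan n 61 | lever 0.186 r 0.1577 x -0.1284 cmd 0.177 F [4.7 3.4 1.3]
fit [ 0.246   0.5047  0.05   -0.046 ] rms 0.0005 last res [-0.0003  0.0002 -0.0004  0.0004] now 12.50 state [ 0.0019 -0.0104] a_eq(0)=0.187
a [0.193 0.204 0.21  0.211 0.209 0.204 0.199 0.194] .. [0.19 0.19 0.18 0.18 0.18 0.18 0.18 0.18 0.19 0.19 0.19 0.19 0.19 0.19]
th [ 0.001 -0.    -0.001 -0.001 -0.001 -0.001 -0.001 -0.001 -0.001 -0.
 -0.    -0.     0.     0.     0.     0.     0.     0.     0.    -0.
 -0.    -0.   ]
w max 0.01
[[0.0005, -0.0025, -0.0005, 0], [0.001, -0.004, -0.0005, 0], [0.001, -0.005, -0.001, 0], [0.001, -0.0055, -0.001, 0], [0.001, -0.005, -0.001, 0], [0.001, -0.004, -0.0005, 0], [0.0005, -0.0035, -0.0005, 0], [0.0005, -0.0025, -0.0005, 0]]
```

Request:
{"method": "play_rows", "body": {"steps": [[0.0005,-0.0025,-0.0005,0],[0.001,-0.004,-0.0005,0],[0.001,-0.005,-0.001,0],[0.001,-0.0055,-0.001,0],[0.001,-0.005,-0.001,0],[0.001,-0.004,-0.0005,0],[0.0005,-0.0035,-0.0005,0],[0.0005,-0.0025,-0.0005,0]]}}

```text
time: 13.3
tool_pos: [0.5247, 0.0212, 0.2856]
tcp_rot: [0.621, 0.784, 0.0, 0.001]
wrist_force: [6.3, -0.2, 0.5]
gripper_width: 0.414
finger_force: 36.0
```

```bash
python3 hold.py 12
```

```text
t 13.30 th -0.0068 pin nan n 61 | lever 0.208 r 0.1577 x -0.1284 cmd 0.193 F [ 6.3 -0.2  0.5]
t 13.35 th -0.0076 pin nan n 61 | lever 0.208 r 0.1577 x -0.1284 cmd 0.193 F [ 7.9 -0.5  0.9]
fit [ 0.241   0.4884  0.0408 -0.0468] rms 0.0005 last res [-0.0005  0.0001 -0.0002  0.0002] now 13.40 state [-0.0078 -0.0091] a_eq(0)=0.194
a [0.226 0.247 0.255 0.252 0.241 0.226 0.209 0.194 0.182 0.175 0.171 0.171] .. [0.17 0.18 0.18 0.19 0.19 0.19 0.2  0.2  0.2  0.2 ]
th [-0.009 -0.009 -0.009 -0.009 -0.008 -0.007 -0.005 -0.004 -0.003 -0.002
 -0.001 -0.     0.     0.001  0.001  0.001  0.     0.     0.    -0.
 -0.    -0.   ]
w max 0.014
[[0.001, -0.005, -0.001, 0], [0.002, -0.0085, -0.0015, 0], [0.002, -0.0095, -0.002, 0], [0.002, -0.009, -0.002, 0], [0.0015, -0.0075, -0.0015, 0], [0.001, -0.005, -0.001, 0], [0.0005, -0.0025, -0.0005, 0], [0.0, -0.0, 0.0, 0], [-0.0005, 0.0015, 0.0005, 0], [-0.0005, 0.003, 0.0005, 0], [-0.001, 0.0035, 0.001, 0], [-0.001, 0.0035, 0.001, 0]]
```

Request:
{"method": "play_rows", "body": {"steps": [[0.001,-0.005,-0.001,0],[0.002,-0.0085,-0.0015,0],[0.002,-0.0095,-0.002,0],[0.002,-0.009,-0.002,0],[0.0015,-0.0075,-0.0015,0],[0.001,-0.005,-0.001,0],[0.0005,-0.0025,-0.0005,0],[0.0,0.0,0.0,0],[-0.0005,0.0015,0.0005,0],[-0.0005,0.003,0.0005,0],[-0.001,0.0035,0.001,0],[-0.001,0.0035,0.001,0]]}}

```text
time: 14.6
tool_pos: [0.5238, 0.0247, 0.2862]
tcp_rot: [0.621, 0.784, 0.0, 0.002]
wrist_force: [8.6, 0.7, -0.7]
gripper_width: 0.418
finger_force: 35.6
```

```bash
python3 hold.py 12
```

```text
t 14.60 th 0.0007 pin nan n 61 | lever 0.185 r 0.1576 x -0.1285 cmd 0.170 F [ 8.6  0.7 -0.7]
t 14.65 th 0.0013 pin nan n 61 | lever 0.185 r 0.1577 x -0.1284 cmd 0.170 F [ 8.8 -0.1 -1.6]
fit [ 0.2411  0.4888  0.0412 -0.0468] rms 0.0005 last res [-0.0001  0.0003  0.0002 -0.0002] now 14.70 state [0.0013 0.0036] a_eq(0)=0.194
a [0.176 0.18  0.184 0.186 0.188 0.191 0.192 0.194 0.196 0.197 0.197 0.197] .. [0.2  0.2  0.2  0.2  0.19 0.19 0.19 0.19 0.19 0.19]
th [ 0.002  0.002  0.002  0.002  0.001  0.001  0.001  0.001  0.     0.
  0.     0.    -0.    -0.    -0.    -0.    -0.    -0.    -0.     0.
  0.     0.   ]
w max 0.002
[[0.0005, -0.001, -0.0005, 0], [0.0005, -0.0015, -0.0005, 0], [0.0005, -0.002, -0.0005, 0], [0.0005, -0.0025, -0.0005, 0], [0.001, -0.003, -0.0005, 0], [0.001, -0.003, -0.0005, 0], [0.001, -0.0035, -0.001, 0], [0.001, -0.0035, -0.001, 0], [0.001, -0.004, -0.001, 0], [0.001, -0.004, -0.001, 0], [0.001, -0.004, -0.001, 0], [0.001, -0.004, -0.001, 0]]
```

Prediction and measurement agree to about 1 mrad.

Request:
{"method": "play_rows", "body": {"steps": [[0.0005,-0.001,-0.0005,0],[0.0005,-0.0015,-0.0005,0],[0.0005,-0.002,-0.0005,0],[0.0005,-0.0025,-0.0005,0],[0.001,-0.003,-0.0005,0],[0.001,-0.003,-0.0005,0],[0.001,-0.0035,-0.001,0],[0.001,-0.0035,-0.001,0],[0.001,-0.004,-0.001,0],[0.001,-0.004,-0.001,0],[0.001,-0.004,-0.001,0],[0.001,-0.004,-0.001,0]]}}

```text
time: 15.9
tool_pos: [0.5245, 0.0218, 0.2857]
tcp_rot: [0.62, 0.784, 0.001, 0.001]
wrist_force: [6.3, 3.8, 2.6]
gripper_width: 0.413
finger_force: 36.0
```

```bash
python3 hold.py 12
```

```text
t 15.90 th 0.0004 pin nan n 61 | lever 0.204 r 0.1576 x -0.1284 cmd 0.196 F [6.3 3.8 2.6]
t 15.95 th 0.0000 pin nan n 61 | lever 0.204 r 0.1576 x -0.1284 cmd 0.196 F [5.6 4.4 1.2]
fit [ 0.2457  0.4989  0.0414 -0.0477] rms 0.0006 last res [ 0.0002 -0.0002 -0.0002  0.0001] now 16.00 state [ 0.0001 -0.0006] a_eq(0)=0.194
a [0.195 0.195 0.194 0.194 0.194 0.194 0.194 0.194 0.194 0.194 0.194 0.194] .. [0.19 0.19 0.19 0.19 0.19 0.19 0.19 0.19 0.19 0.19]
th [ 0.  0.  0.  0.  0.  0. -0. -0. -0. -0. -0. -0. -0. -0. -0.  0.  0.  0.
  0.  0.  0. -0.]
w max 0.0
[[0.0, 0.0, 0.0, 0], [0.0, 0.0, 0.0, 0], [0.0, 0.0005, 0.0, 0], [0.0, 0.0005, 0.0, 0], [0.0, 0.0005, 0.0, 0], [0.0, 0.0005, 0.0, 0], [0.0, 0.0005, 0.0, 0], [0.0, 0.0005, 0.0, 0], [0.0, 0.0005, 0.0, 0], [0.0, 0.0005, 0.0, 0], [0.0, 0.0005, 0.0, 0], [0.0, 0.0005, 0.0, 0]]
```

Request:
{"method": "play_rows", "body": {"steps": [[0.0,0.0,0.0,0],[0.0,0.0,0.0,0],[0.0,0.0005,0.0,0],[0.0,0.0005,0.0,0],[0.0,0.0005,0.0,0],[0.0,0.0005,0.0,0],[0.0,0.0005,0.0,0],[0.0,0.0005,0.0,0],[0.0,0.0005,0.0,0],[0.0,0.0005,0.0,0],[0.0,0.0005,0.0,0],[0.0,0.0005,0.0,0]]}}

```text
time: 17.2
tool_pos: [0.5245, 0.0221, 0.2857]
tcp_rot: [0.62, 0.784, 0.001, 0.001]
wrist_force: [6.5, 2.8, 1.2]
gripper_width: 0.414
finger_force: 36.1
```

```bash
python3 hold.py 12
```

```text
t 17.20 th -0.0025 pin nan n 61 | lever 0.202 r 0.1576 x -0.1284 cmd 0.193 F [6.5 2.8 1.2]
t 17.25 th -0.0034 pin nan n 61 | lever 0.202 r 0.1576 x -0.1284 cmd 0.193 F [5.4 1.7 1.8]
fit [ 0.2457  0.5053  0.051  -0.0457] rms 0.0042 last res [-0.0051 -0.0046  0.0041  0.0055] now 17.30 state [0.0025 0.0091] a_eq(0)=0.186
a [0.17  0.154 0.147 0.148 0.154 0.163 0.173 0.183 0.19  0.195 0.198 0.199] .. [0.2  0.2  0.19 0.19 0.19 0.19 0.19 0.18 0.18 0.18]
th [ 0.003  0.004  0.005  0.005  0.004  0.004  0.003  0.002  0.002  0.001
  0.     0.    -0.    -0.    -0.    -0.    -0.    -0.    -0.     0.
  0.     0.   ]
w max 0.009
[[-0.001, 0.0035, 0.001, 0], [-0.0015, 0.006, 0.0015, 0], [-0.0015, 0.007, 0.0015, 0], [-0.0015, 0.007, 0.0015, 0], [-0.0015, 0.006, 0.0015, 0], [-0.001, 0.0045, 0.001, 0], [-0.0005, 0.003, 0.001, 0], [-0.0005, 0.0015, 0.0005, 0], [-0.0, 0.0005, 0.0005, 0], [0.0, -0.0005, 0.0, 0], [0.0, -0.001, 0.0, 0], [0.0, -0.001, -0.0, 0]]
```

The fit over the whole unstable history no longer converges, so I'm switching to a recent window with a free initial state.

```bash
cat > hold.py <<'E'
import sys, plan
from plan import *
plan.P0=np.array([.243,.493,.041,-.0472]);plan.SD=np.array([.01,.015,.006,.004])
def go(n,tgt,T,N,win=3.2,new=True,**k):
    if new: sent();look(2)
    now=get_obs()['time'];t0=[m[0] for m in L['meas'] if m[0]>=now-win][0]
    p,st=fit(t0,.03,True);plan.plan(p,st,mj(*st,tgt,T),N=N,send=n,lag=.03,**k);return p,st
if __name__=='__main__': go(int(sys.argv[1]),0.,1.2,22,new=len(sys.argv)<3)
E
python3 hold.py 10 x
```

```text
fit [ 0.2893  0.5002  0.042  -0.0565  0.0008  0.0089] rms 0.0002 last res [-0.0001  0.0002 -0.0004  0.0004] now 17.30 state [-0.0033 -0.0048] a_eq(0)=0.195Traceback (most recent call last):
  File "hold.py", line 8, in <module>
    if __name__=='__main__': go(int(sys.argv[1]),0.,1.2,22,new=len(sys.argv)<3)
                             ~~^^^^^^^^^^^^^^^^^^^^^^^^^^^^^^^^^^^^^^^^^^^^^^^^
  File "hold.py", line 7, in go
    p,st=fit(t0,.03,True);plan.plan(p,st,mj(*st,tgt,T),N=N,send=n,lag=.03,**k);return p,st
                          ^^^^^^^^^
AttributeError: 'function' object has no attribute 'plan'
```

```bash
sed -i 's/^import sys, plan$/import sys/; s/^from plan import \*$/from plan import *\nimport plan as pl/; s/plan\.P0/pl.P0/; s/plan\.SD/pl.SD/; s/plan\.plan/pl.plan/' hold.py; python3 hold.py 10 x
```

```text
fit [ 0.2427  0.493   0.041  -0.0475  0.0009  0.0072] rms 0.0002 last res [-0.0001  0.0002 -0.0004  0.0004] now 17.30 state [-0.0033 -0.005 ] a_eq(0)=0.196
a [0.21  0.221 0.225 0.224 0.219 0.211 0.203 0.196 0.19  0.187] .. [0.18 0.18 0.19 0.19 0.19 0.19 0.19 0.2  0.2  0.2  0.2  0.2 ]
th [-0.004 -0.004 -0.004 -0.004 -0.004 -0.003 -0.003 -0.002 -0.001 -0.001
 -0.    -0.     0.     0.     0.     0.     0.     0.     0.    -0.
 -0.    -0.   ]
w max 0.007
[[0.0005, -0.0025, -0.0005, 0], [0.001, -0.004, -0.0005, 0], [0.001, -0.005, -0.001, 0], [0.001, -0.0045, -0.001, 0], [0.001, -0.004, -0.0005, 0], [0.0005, -0.003, -0.0005, 0], [0.0005, -0.0015, -0.0, 0], [0.0, -0.0005, 0.0, 0], [-0.0, 0.0005, 0.0005, 0], [-0.0005, 0.001, 0.0005, 0]]
```

Request:
{"method": "play_rows", "body": {"steps": [[0.0005,-0.0025,-0.0005,0],[0.001,-0.004,-0.0005,0],[0.001,-0.005,-0.001,0],[0.001,-0.0045,-0.001,0],[0.001,-0.004,-0.0005,0],[0.0005,-0.003,-0.0005,0],[0.0005,-0.0015,0.0,0],[0.0,-0.0005,0.0,0],[0.0,0.0005,0.0005,0],[-0.0005,0.001,0.0005,0]]}}

```text
time: 18.3
tool_pos: [0.5244, 0.0221, 0.2857]
tcp_rot: [0.621, 0.784, 0.0, 0.002]
wrist_force: [9.1, 0.3, -0.9]
gripper_width: 0.416
finger_force: 35.7
```

```bash
python3 hold.py 12
```

```text
t 18.30 th -0.0039 pin nan n 61 | lever 0.202 r 0.1576 x -0.1285 cmd 0.186 F [ 9.1  0.3 -0.9]
t 18.35 th -0.0039 pin nan n 61 | lever 0.201 r 0.1576 x -0.1285 cmd 0.186 F [ 8.9  0.3 -0.5]
fit [ 2.421e-01  4.930e-01  4.100e-02 -4.790e-02  3.000e-04 -2.000e-04] rms 0.0002 last res [-0.0004  0.0003  0.      0.    ] now 18.40 state [-0.004  -0.0017] a_eq(0)=0.198
a [0.205 0.218 0.223 0.223 0.218 0.211 0.204 0.197 0.192 0.188 0.187 0.187] .. [0.19 0.19 0.19 0.19 0.2  0.2  0.2  0.2  0.2  0.2 ]
th [-0.004 -0.004 -0.004 -0.004 -0.004 -0.003 -0.002 -0.002 -0.001 -0.001
 -0.     0.     0.     0.     0.     0.     0.     0.     0.    -0.
 -0.    -0.   ]
w max 0.007
[[0.001, -0.003, -0.0005, 0], [0.0015, -0.005, -0.001, 0], [0.0015, -0.0055, -0.0015, 0], [0.0015, -0.0055, -0.0015, 0], [0.0015, -0.005, -0.001, 0], [0.001, -0.004, -0.001, 0], [0.001, -0.0025, -0.0005, 0], [0.0005, -0.0015, -0.0005, 0], [0.0005, -0.001, -0.0005, 0], [0.0005, -0.0005, -0.0, 0], [0.0005, -0.0, -0.0, 0], [0.0005, -0.0, -0.0, 0]]
```

Request:
{"method": "play_rows", "body": {"steps": [[0.001,-0.003,-0.0005,0],[0.0015,-0.005,-0.001,0],[0.0015,-0.0055,-0.0015,0],[0.0015,-0.0055,-0.0015,0],[0.0015,-0.005,-0.001,0],[0.001,-0.004,-0.001,0],[0.001,-0.0025,-0.0005,0],[0.0005,-0.0015,-0.0005,0],[0.0005,-0.001,-0.0005,0],[0.0005,-0.0005,0.0,0],[0.0005,0.0,0.0,0],[0.0005,0.0,0.0,0]]}}

```text
time: 19.6
tool_pos: [0.5245, 0.022, 0.2858]
tcp_rot: [0.621, 0.784, -0.0, 0.001]
wrist_force: [6.6, -0.5, -1.2]
gripper_width: 0.418
finger_force: 35.7
```

```bash
python3 hold.py 12
```

```text
t 19.60 th 0.0040 pin nan n 61 | lever 0.203 r 0.1577 x -0.1284 cmd 0.187 F [ 6.6 -0.5 -1.2]
t 19.65 th 0.0052 pin nan n 61 | lever 0.203 r 0.1577 x -0.1284 cmd 0.187 F [ 6.6 -0.8 -0.9]
fit [ 0.2427  0.493   0.041  -0.0474 -0.0027 -0.0072] rms 0.0003 last res [-0.0001 -0.      0.0004 -0.0004] now 19.70 state [0.0053 0.0081] a_eq(0)=0.195
a [0.167 0.155 0.151 0.154 0.162 0.173 0.185 0.195 0.203 0.209 0.212 0.212] .. [0.21 0.21 0.2  0.2  0.2  0.2  0.19 0.19 0.19 0.19]
th [ 0.006  0.006  0.007  0.006  0.006  0.005  0.004  0.003  0.002  0.001
  0.     0.    -0.    -0.    -0.    -0.    -0.    -0.    -0.     0.
  0.     0.   ]
w max 0.01
[[-0.001, 0.003, 0.0005, 0], [-0.0015, 0.005, 0.0005, 0], [-0.0015, 0.0055, 0.001, 0], [-0.0015, 0.005, 0.0005, 0], [-0.001, 0.0035, 0.0005, 0], [-0.0005, 0.002, 0.0005, 0], [-0.0005, 0.0005, -0.0, 0], [0.0, -0.0015, -0.0005, 0], [0.0005, -0.0025, -0.0005, 0], [0.0005, -0.0035, -0.001, 0], [0.0005, -0.004, -0.001, 0], [0.0005, -0.004, -0.001, 0]]
```

Request:
{"method": "play_rows", "body": {"steps": [[-0.001,0.003,0.0005,0],[-0.0015,0.005,0.0005,0],[-0.0015,0.0055,0.001,0],[-0.0015,0.005,0.0005,0],[-0.001,0.0035,0.0005,0],[-0.0005,0.002,0.0005,0],[-0.0005,0.0005,0.0,0],[0.0,-0.0015,-0.0005,0],[0.0005,-0.0025,-0.0005,0],[0.0005,-0.0035,-0.001,0],[0.0005,-0.004,-0.001,0],[0.0005,-0.004,-0.001,0]]}}

```text
time: 20.9
tool_pos: [0.5251, 0.0192, 0.2851]
tcp_rot: [0.62, 0.784, 0.001, 0.001]
wrist_force: [6.7, 4.8, 1.9]
gripper_width: 0.423
finger_force: 36.0
```

```bash
cat > mv.py <<'E'
import sys
from hold import *
# a slow walk to the upper rest: th_end just past 0.30 so that it touches slowly
go(int(sys.argv[1]),float(sys.argv[2]),float(sys.argv[3]),int(sys.argv[4]),new=len(sys.argv)<6)
E
python3 mv.py 10 0.305 5.0 40
```

```text
t 20.90 th -0.0014 pin nan n 61 | lever 0.221 r 0.1577 x -0.1284 cmd 0.213 F [6.7 4.8 1.9]
t 20.95 th -0.0014 pin nan n 61 | lever 0.221 r 0.1577 x -0.1284 cmd 0.213 F [6.6 3.4 2.1]
fit [ 0.2427  0.493   0.041  -0.0476 -0.0039  0.0014] rms 0.0002 last res [ 0.0004 -0.0004  0.0002 -0.0001] now 21.00 state [-0.0017 -0.0037] a_eq(0)=0.196
a [0.216 0.222 0.229 0.237 0.245 0.252 0.258 0.262 0.263 0.263] .. [ 0.26  0.26  0.25  0.24  0.23  0.22  0.2   0.19  0.18  0.16  0.14  0.13
  0.11  0.09  0.07  0.05  0.03  0.01 -0.01 -0.03 -0.05 -0.06 -0.08 -0.09
 -0.1  -0.11 -0.11 -0.12 -0.12 -0.12]
th [-0.002 -0.002 -0.002 -0.001 -0.     0.001  0.003  0.006  0.009  0.013
  0.018  0.024  0.03   0.037  0.045  0.053  0.062  0.072  0.082  0.092
  0.103  0.114  0.126  0.137  0.149  0.16   0.172  0.184  0.195  0.206
  0.216  0.226  0.236  0.245  0.253  0.261  0.269  0.276  0.282  0.288]
w max 0.117
[[0.0005, -0.0005, -0.0, 0], [0.0005, -0.0015, -0.0005, 0], [0.0005, -0.0025, -0.0005, 0], [0.001, -0.0035, -0.001, 0], [0.0015, -0.005, -0.001, 0], [0.0015, -0.006, -0.0015, 0], [0.0015, -0.007, -0.0015, 0], [0.002, -0.0075, -0.002, 0], [0.002, -0.0075, -0.002, 0], [0.002, -0.0075, -0.002, 0]]
```

Request:
{"method": "play_rows", "body": {"steps": [[0.0005,-0.0005,0.0,0],[0.0005,-0.0015,-0.0005,0],[0.0005,-0.0025,-0.0005,0],[0.001,-0.0035,-0.001,0],[0.0015,-0.005,-0.001,0],[0.0015,-0.006,-0.0015,0],[0.0015,-0.007,-0.0015,0],[0.002,-0.0075,-0.002,0],[0.002,-0.0075,-0.002,0],[0.002,-0.0075,-0.002,0]]}}

```text
time: 22.0
tool_pos: [0.5268, 0.0117, 0.2833]
tcp_rot: [0.62, 0.784, 0.001, 0.0]
wrist_force: [5.1, 4.1, 2.5]
gripper_width: 0.418
finger_force: 36.1
```

```bash
python3 mv.py 10 0.305 4.0 38
```

```text
t 22.00 th 0.0123 pin nan n 61 | lever 0.271 r 0.1578 x -0.1284 cmd 0.263 F [5.1 4.1 2.5]
t 22.05 th 0.0133 pin nan n 61 | lever 0.271 r 0.1578 x -0.1284 cmd 0.263 F [4.5 3.2 2.1]
fit [ 0.2422  0.4929  0.0411 -0.0478  0.0044  0.0091] rms 0.0004 last res [ 0.0002 -0.0001 -0.0006  0.0006] now 22.10 state [0.0162 0.0492] a_eq(0)=0.197
a [0.227 0.203 0.191 0.188 0.189 0.193 0.196 0.197 0.194 0.187] .. [ 0.18  0.16  0.15  0.13  0.11  0.09  0.07  0.05  0.03  0.   -0.02 -0.04
 -0.06 -0.08 -0.09 -0.1  -0.11 -0.11 -0.11 -0.11 -0.1  -0.09 -0.08 -0.07
 -0.07 -0.06 -0.06 -0.06]
th [0.022 0.027 0.033 0.039 0.045 0.052 0.059 0.066 0.074 0.083 0.092 0.102
 0.112 0.123 0.134 0.145 0.157 0.168 0.18  0.192 0.203 0.214 0.224 0.234
 0.244 0.253 0.261 0.268 0.275 0.282 0.288 0.295 0.3   0.3   0.3   0.3
 0.3   0.3  ]
w max 0.117
[[-0.0015, 0.0055, 0.0015, 0], [-0.002, 0.009, 0.0025, 0], [-0.0025, 0.011, 0.0025, 0], [-0.0025, 0.0115, 0.003, 0], [-0.0025, 0.011, 0.003, 0], [-0.0025, 0.0105, 0.0025, 0], [-0.0025, 0.01, 0.0025, 0], [-0.0025, 0.01, 0.0025, 0], [-0.0025, 0.0105, 0.0025, 0], [-0.0025, 0.0115, 0.003, 0]]
```

Request:
{"method": "play_rows", "body": {"steps": [[-0.0015,0.0055,0.0015,0],[-0.002,0.009,0.0025,0],[-0.0025,0.011,0.0025,0],[-0.0025,0.0115,0.003,0],[-0.0025,0.011,0.003,0],[-0.0025,0.0105,0.0025,0],[-0.0025,0.01,0.0025,0],[-0.0025,0.01,0.0025,0],[-0.0025,0.0105,0.0025,0],[-0.0025,0.0115,0.003,0]]}}

```text
time: 23.1
tool_pos: [0.5245, 0.0222, 0.2858]
tcp_rot: [0.621, 0.784, 0.0, 0.001]
wrist_force: [6.4, -0.4, -2.2]
gripper_width: 0.423
finger_force: 35.6
```

```bash
python3 mv.py 9 0.305 3.2 34
```

```text
t 23.10 th 0.0798 pin nan n 61 | lever 0.202 r 0.1577 x -0.1283 cmd 0.187 F [ 6.4 -0.4 -2.2]
t 23.15 th 0.0857 pin nan n 61 | lever 0.201 r 0.1577 x -0.1284 cmd 0.187 F [ 6.  -1.4 -0.6]
fit [ 0.2412  0.4938  0.0409 -0.048  -0.0013 -0.005 ] rms 0.0006 last res [-0.0006  0.0005  0.0008 -0.0008] now 23.20 state [0.0894 0.0915] a_eq(0)=0.199
a [0.145 0.113 0.092 0.079 0.071 0.064 0.058 0.05  0.039] .. [ 0.03  0.01 -0.01 -0.02 -0.04 -0.06 -0.07 -0.08 -0.09 -0.1  -0.1  -0.1
 -0.11 -0.11 -0.11 -0.11 -0.11 -0.11 -0.11 -0.11 -0.11 -0.11 -0.11 -0.11
 -0.11]
th [0.099 0.109 0.118 0.128 0.138 0.147 0.157 0.167 0.177 0.186 0.196 0.206
 0.215 0.225 0.234 0.242 0.251 0.259 0.266 0.273 0.28  0.286 0.292 0.298
 0.3   0.3   0.3   0.3   0.3   0.3   0.3   0.3   0.3   0.3  ]
w max 0.098
[[-0.0015, 0.0065, 0.001, 0], [-0.003, 0.0115, 0.0015, 0], [-0.0035, 0.0145, 0.002, 0], [-0.004, 0.0165, 0.002, 0], [-0.0045, 0.018, 0.002, 0], [-0.0045, 0.019, 0.0025, 0], [-0.005, 0.02, 0.0025, 0], [-0.005, 0.021, 0.0025, 0], [-0.0055, 0.023, 0.0025, 0]]
```

Request:
{"method": "play_rows", "body": {"steps": [[-0.0015,0.0065,0.001,0],[-0.003,0.0115,0.0015,0],[-0.0035,0.0145,0.002,0],[-0.004,0.0165,0.002,0],[-0.0045,0.018,0.002,0],[-0.0045,0.019,0.0025,0],[-0.005,0.02,0.0025,0],[-0.005,0.021,0.0025,0],[-0.0055,0.023,0.0025,0]]}}

```text
time: 24.1
tool_pos: [0.5192, 0.0448, 0.2885]
tcp_rot: [0.621, 0.784, -0.0, 0.002]
wrist_force: [7.0, -1.0, 0.2]
gripper_width: 0.415
finger_force: 35.8
```

```bash
python3 mv.py 7 0.305 2.4 28
```

```text
t 24.10 th 0.1802 pin nan n 61 | lever 0.053 r 0.1574 x -0.1284 cmd 0.038 F [ 7.  -1.   0.2]
t 24.15 th 0.1843 pin nan n 61 | lever 0.051 r 0.1574 x -0.1284 cmd 0.038 F [ 7.  -1.2  0.1]
fit [ 0.2448  0.4912  0.0411 -0.0472  0.0118  0.0376] rms 0.0006 last res [ 0.0007 -0.0007 -0.0005  0.0005] now 24.20 state [0.19   0.1029] a_eq(0)=0.193
a [ 0.007 -0.021 -0.045 -0.065 -0.081 -0.093 -0.102] .. [-0.11 -0.11 -0.11 -0.1  -0.1  -0.09 -0.09 -0.08 -0.08 -0.07 -0.07 -0.06
 -0.06 -0.06 -0.06 -0.05 -0.05 -0.05 -0.05 -0.05 -0.05]
th [0.2   0.211 0.22  0.23  0.239 0.247 0.255 0.262 0.269 0.275 0.281 0.286
 0.292 0.297 0.3   0.3   0.3   0.3   0.3   0.3   0.3   0.3   0.3   0.3
 0.3   0.3   0.3   0.3  ]
w max 0.103
[[-0.001, 0.005, 0.0, 0], [-0.002, 0.009, 0.0, 0], [-0.003, 0.013, -0.0, 0], [-0.0035, 0.016, -0.0, 0], [-0.0045, 0.0185, -0.0005, 0], [-0.005, 0.0205, -0.0005, 0], [-0.005, 0.022, -0.0005, 0]]
```

Request:
{"method": "play_rows", "body": {"steps": [[-0.001,0.005,0.0,0],[-0.002,0.009,0.0,0],[-0.003,0.013,0.0,0],[-0.0035,0.016,0.0,0],[-0.0045,0.0185,-0.0005,0],[-0.005,0.0205,-0.0005,0],[-0.005,0.022,-0.0005,0]]}}

```text
time: 24.9
tool_pos: [0.5142, 0.0668, 0.288]
tcp_rot: [0.621, 0.784, -0.0, 0.002]
wrist_force: [5.8, -2.5, -0.4]
gripper_width: 0.42
finger_force: 35.9
```

```bash
python3 mv.py 9 0.303 1.4 16
```

```text
t 24.90 th 0.2627 pin nan n 61 | lever -0.091 r 0.1574 x -0.1284 cmd -0.103 F [ 5.8 -2.5 -0.4]
t 24.95 th 0.2694 pin nan n 60 | lever -0.092 r 0.1573 x -0.1284 cmd -0.103 F [ 6.4 -1.2  0.6]
fit [ 0.2357  0.4998  0.0409 -0.0471  0.0118  0.0407] rms 0.0007 last res [-0.0005  0.0007  0.0009 -0.001 ] now 25.00 state [0.273  0.0921] a_eq(0)=0.200
a [-0.104 -0.104 -0.104 -0.104 -0.104 -0.104 -0.104 -0.104 -0.104] .. [-0.1 -0.1 -0.1 -0.1 -0.1 -0.1 -0.1]
th [0.282 0.291 0.3   0.3   0.3   0.3   0.3   0.3   0.3   0.3   0.3   0.3
 0.3   0.3   0.3   0.3  ]
w max 0.09
[[-0.0, 0.0, -0.0, 0], [-0.0, 0.0, -0.0, 0], [-0.0, 0.0, -0.0, 0], [-0.0, 0.0, -0.0, 0], [-0.0, 0.0, -0.0, 0], [-0.0, 0.0, -0.0, 0], [-0.0, 0.0, -0.0, 0], [-0.0, 0.0, -0.0, 0], [-0.0, 0.0, -0.0, 0]]
```

Request:
{"method": "play_rows", "body": {"steps": [[-0.001,0.005,0,0],[-0.001,0.005,0,0],[-0.001,0.005,0,0],[0,0,0,0],[0,0,0,0],[0,-0.003,0,0],[0.001,-0.006,0,0]]}}

```text
time: 25.7
tool_pos: [0.5152, 0.0621, 0.2883]
tcp_rot: [0.62, 0.784, 0.001, 0.001]
wrist_force: [6.6, 3.4, 2.6]
gripper_width: 0.415
finger_force: 36.3
```

Run:
```python
from plan import *
json.dump([[-0.001, 0.005, 0, 0]]*3+[[0,0,0,0]]*2+[[0,-.003,0,0],[.001,-.006,0,0]],open('next.json','w'))
sent();look(3);rows([-.03,.0,.03,.06,.09,.12,.15,.18,.21,.24,.27,.29])
```

```text
t 25.70 th 0.2965 pin nan n 61 | lever -0.060 r 0.1572 x -0.1285 cmd -0.065 F [6.6 3.4 2.6]
t 25.75 th 0.2968 pin nan n 61 | lever -0.057 r 0.1573 x -0.1285 cmd -0.065 F [7.2 2.9 0.9]
t 25.80 th 0.2969 pin nan n 61 | lever -0.058 r 0.1573 x -0.1285 cmd -0.065 F [6.4 3.  1.9]
[[0.0015, -0.0055, 0.0005, 0], [0.0025, -0.01, 0.0005, 0], [0.0035, -0.015, 0.0005, 0], [0.0045, -0.0195, 0.0005, 0], [0.006, -0.024, -0.0, 0], [0.007, -0.0285, -0.0005, 0], [0.008, -0.0335, -0.001, 0], [0.009, -0.038, -0.002, 0], [0.01, -0.0425, -0.003, 0], [0.011, -0.047, -0.004, 0], [0.012, -0.0515, -0.005, 0], [0.013, -0.0545, -0.006, 0]]
```

The boom has landed softly and sits at rest. Next I ease the lever to zero spring load before letting go.

Request:
{"method": "play_rows", "body": {"steps": [[0.0015,-0.0055,0.0005,0],[0.0025,-0.01,0.0005,0],[0.0035,-0.015,0.0005,0],[0.0045,-0.0195,0.0005,0],[0.006,-0.024,0.0,0],[0.007,-0.0285,-0.0005,0],[0.008,-0.0335,-0.001,0],[0.009,-0.038,-0.002,0],[0.01,-0.0425,-0.003,0],[0.011,-0.047,-0.004,0],[0.012,-0.0515,-0.005,0],[0.013,-0.0545,-0.006,0]]}}

```text
time: 27.05
tool_pos: [0.5279, 0.0074, 0.282]
tcp_rot: [0.62, 0.784, 0.001, 0.0]
wrist_force: [3.5, 3.4, 2.1]
gripper_width: 0.416
finger_force: 36.1
```

Request:
{"method": "play_rows", "body": {"steps": [[0,0,0,0],[0,0,0,0],[0,0,0,0],[0,0,0,0],[0,0,0,0],[0,0,0,0],[0,0,0,0],[0,0,0,0]], "gripper": 1}}

```text
time: 27.85
tool_pos: [0.5273, 0.0072, 0.2818]
tcp_rot: [0.621, 0.784, 0.0, 0.0]
wrist_force: [-0.3, 0.4, -0.1]
gripper_width: 0.997
finger_force: 0.0
```

Run:
```python
from plan import *
o=get_obs();print(o['time'],o['gripper_width'],o['finger_force'],o['wrist_force'])
p=look(1)
cv2.imwrite('pics/s5c.png',cv2.resize(cv2.cvtColor(p,cv2.COLOR_RGB2BGR)[150:310,250:430],None,fx=3.6,fy=3.6,interpolation=cv2.INTER_NEAREST))
```

```text
27.85 0.9966557251254097 0.0 [-0.3233689   0.44398722 -0.1029235 ]
t 27.85 th 0.2995 pin nan n 61 | lever 0.301 r 0.1576 x -0.1289 cmd -0.065 F [-0.3  0.4 -0.1]
```

View pics/s5c.png

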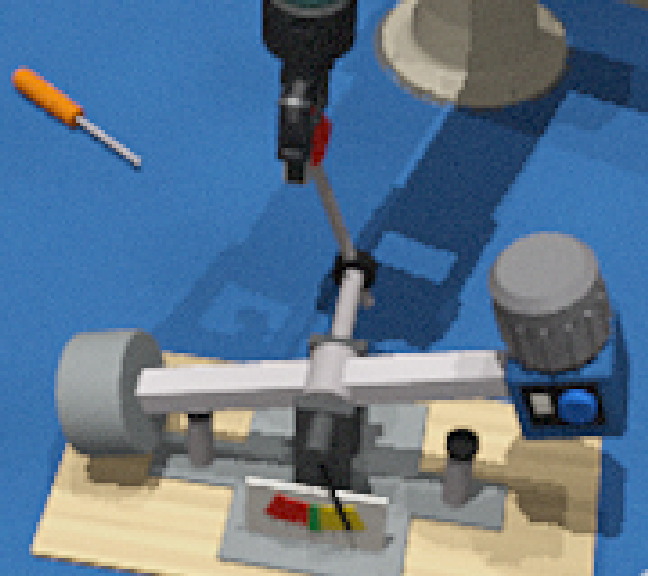

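The head is up, the pointer is in the yellow at crop (342,515), and the gripper is open around the free knob at (320,140). I raise straight up to clear it.

Request:
{"method": "play_rows", "body": {"steps": [[0,0,0.015,0],[0,0,0.04,0],[0,0,0.07,0],[0,0,0.1,0],[0,0,0.12,0],[0,0,0.12,0],[0,0,0.12,0]]}}

```text
time: 28.6
tool_pos: [0.5275, 0.0072, 0.4011]
tcp_rot: [0.621, 0.784, -0.0, -0.0]
wrist_force: [-0.3, 0.0, -0.1]
gripper_width: 0.998
finger_force: 0.0
```

Run:
```python
from plan import *
p=imaging.capture('scene');print(angles(p)[:3],get_obs()['wrist_force'],get_obs()['time']);print(order.job_done())
```

```text
(np.float64(0.2990635905451776), np.float64(nan), np.int64(61)) [-0.02815965  0.52683148 -0.49614485] 28.65
the job is handed in; nothing more can be done
None
```

The job is handed in at 28.7 s: the pointer stayed in the green for about 9.6 s without a break, then the boom was eased onto its upper rest at about 0.1 rad/s (under the 0.25 rad/s bang limit) and the lever let go; the hand-in gave no verdict.

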